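# Lock a board in the holding jig with two captive swing-clamp bolts

### The arm

A 6-joint arm with a two-finger parallel gripper is mounted at the origin on a cart in front of the work surface, level with it; the furniture and walls round the work are solid. World frame = base frame: x ahead of the robot, y to its left, z up, the work surface at z = 0. Lengths are in m, angles in rad, forces in N, time in s.
With the tool pointing down it reaches from about 0.425 to 0.925 m from the base axis. Payload 12.5 kg.
Tool frame: the origin (TCP) lies at the very end of the fingers, on their centre line; the grasp point (between the pads) lies 19 mm behind it; z points along the fingers, y is the line along which they close (so a half turn about z gives the same grasp; the last joint's range is limited). The gripper opens to 85 mm and grips with 20 to 120 N. Pads are 22 mm wide; open, the fingers measure 114 mm over their backs; the gripper's body (76 mm by 85 mm) begins 54 mm behind the grasp point. The pads swing forward as they close: fully open they stand 13 mm farther back than shut.
Start: joints at [-1.363, 0.491, 1.559, -0, 1.092, -0.106], TCP at [0.193, -0.594, 0.231] pointing down, gripper open.
Joint ranges: [-3.1, 3.1], [-0.84, 2.19], [0.05, 2.79], [-1.13, 4.28], [0.06, 2.93], [-2.69, 2.69]. Speed limits (rad/s): [2.22, 2.22, 2.79, 3.14, 3.14, 3.14].

### API

Orientations are given as [roll, pitch, yaw] about the fixed x, y, z axes, in that order (R = Rz(yaw) Ry(pitch) Rx(roll)).
In Python, from rig import arm gives the robot as it stands. The module is installed in compiled form; this text tells all that it offers.
- The arm moves only by the shell command python3 -m creep 'ROWS'. ROWS is JSON, a list of rows, each a list of 5 numbers: the shift along the tool's x, y, z in mm, then the turn about the tool's z in rad, then the finger opening in mm, from 0 to 85.4. In form: [[dx, dy, dz, spin, jaw], ...]. A call has exactly 10 rows; each row is the pose to reach, as a shift and turn from the pose commanded when the call began, along the tool's axes at that moment; what a row does not reach only later rows make up. A row lasts 1/12 s, in which the tool goes at most 41.7 mm and 7.16 degrees, less where a joint would pass 70% of its speed; a pose out of reach is approached as far as the arm can. A call with a gripper value outside its range is refused whole. The fingers move at their own pace and stop on an object; the grip force is fixed at half the most. Time passes only in rows, so rows that repeat a pose let the fingers close, or fill a call up. It gives the time, the measured TCP pose, the force, the opening and the grip force at its end, in the units of the state.
- arm.get_state(): the state, without advancing time (a new reading comes with each control period).
- arm.capture(name): name is "scene" or "top" or "wrist"; returns the picture (400x640x3 uint8, red, green, blue); there is no depth.
- arm.camera_params(name): a dict with "fx", "fy", "cx", "cy" (pixels), "rvec" (rotation vector, rad) and "tvec" (3), from world to camera coordinates, as OpenCV has them; the wrist camera has in their place "hand_eye" (4x4, takes a point from camera to tool coordinates, whose origin is the TCP and whose axes are the flange's). Camera axes: x right, y down, z forward; pixel columns grow to the right and rows downward; lengths in m; the calibration is good to about 2 mm. A picture is of the moment at which its call begins: read the wrist's pose just before it. camera_params takes no time and is no camera call.
- arm.job_done(): hands the job in; it is judged then, once.
The state is a dict: "clock": time; "qpos": joint angles; "dq": joint speeds; "tau": joint torques, N m; "position": TCP position; "orientation": TCP orientation; "force": force on the tool from outside, world axes, zero at the start; "moment": the same for the moment, N m; "gripper_width": opening from 0.0 (shut) to 1.0 (fully open); "grasp_force": force on a finger pad.
Only numpy, scipy, OpenCV 4.12 (cv2) and the standard library are available. Lean on these libraries where they do the work, as an engineer would, in place of code of your own. Each camera call takes 0.05 s, during which the arm holds its last target. There are 200 camera calls.

### The job

Secure the wooden board in the holding jig: turn the red clamp knob clockwise all the way to its end stop, and then the yellow one, so that their steel claws lie squarely across the board. Leave the black clamp as it is, because that is where the board will be drilled, and do not knock the board out of place.

Things in the scene. Friction and masses are not known exactly. Their poses are not given: they have to be found in the camera images.
- red_grip (a point): Red captive clamp bolt: point on its upright axis, mid-grip, 69 mm above the bench. Grip: bar 48 mm long (point x), 14 mm wide (y), 46 to 84 mm above the bench. Below it, turning with it: 22 mm collar, steel claw 15 mm wide (32 to 40 mm up) reaching 47 mm along +x. Home: 1.1 to 1.45 rad clockwise from above (yaw falls) to a hard stop, where +x points along the board's -x. z up.
- yellow_grip (a point): The same point on the yellow clamp bolt, alike in shape and turning. These bolts turn in place without rising, against light steady friction (0.08 N m), and stay where left; at the start the claws point beside the board, roughly along its length. The three clamps stand in a row beside the board, 105 mm apart; which colour stands in which place varies.
- black_grip (a point): The same point on the black clamp bolt, alike in shape and also open at the start; it is to be left as it is.
- work_board: Wooden board, 60 (x) by 230 (y) by 18 mm, loose with 2 mm play in a shallow nest on the jig's plywood base (126 by 320 by 12 mm, fixed to the bench). Origin: centre of its underside, 12 mm above the bench. +x points from the board to the row of clamps, on the robot's side; their axes stand 60 mm from its centre line. z up. A closed claw lies 2 mm above the board.

How it is judged:
On the way, in this order (a step that is already met when the one before it is completed fails the run):
1. the red clamp is turned home while the yellow one is still open (angle between the x axis of red_grip and the x axis of work_board, either way round below 0.2 rad and angle between the x axis of yellow_grip and the x axis of work_board, either way round above 0.9 rad), for 0.2 s.
2. then the yellow clamp is turned home (angle between the x axis of yellow_grip and the x axis of work_board, either way round below 0.2 rad), for 0.2 s.
At the end, for the whole second after the job is handed in: The red and the yellow clamp are both at their end stops, their claws square across the board within 0.2 rad (11 degrees); the black clamp is still open (over 0.95 rad from square) and the board lies in its nest, within 15 mm of where it was (angle between the x axis of each of red_grip, yellow_grip and the x axis of work_board, either way round below 0.2 rad and angle between the x axis of black_grip and the x axis of work_board, either way round above 0.95 rad and distance of work_board from where it was at the start of the episode below 0.015 m); the robot touches nothing.
It fails at once if the black clamp is turned towards closed (to less than 0.95 rad from square) (angle between the x axis of black_grip and the x axis of work_board, either way round below 0.95 rad).
It fails at once if the board is moved more than 15 mm (distance of work_board from where it was at the start of the episode above 0.015 m).
It also fails if it takes over 48 s, if anything falls off the work surface, if the arm or the gripper's body presses on something with over 40 N, if the wrist force passes 120 N, or if a joint passes its speed limit or range.

## Working session

There is one attempt and no reset: what is moved stays moved. The work goes in short steps, Python scripts to look and compute and a shell command to move; the robot and the scene stay as the last step left them, time stands still between calls to the robot, and variables do not carry over. Pictures are saved under pics/ and viewed, at most 10 in all, crops included, and the job is handed in when it is done.

```bash
mkdir -p pics; python3 - <<'E'
from rig import arm
import cv2
s=arm.get_state();print(s)
for n in("top","scene"):
    print(n,arm.camera_params(n)); cv2.imwrite(f"pics/{n}0.png",arm.capture(n)[:,:,::-1])
print(arm.camera_params("wrist"))
E
```

```text
{'clock': 0.0, 'qpos': array([-1.36259316e+00,  4.91572053e-01,  1.55943806e+00,  1.48443121e-05,
        1.09169366e+00, -1.05616391e-01]), 'dq': array([ 8.16852178e-05,  8.95228023e-04, -5.84396478e-04,  9.17770580e-04,
       -3.02674393e-04, -7.09904470e-04]), 'tau': array([ 1.08480285e-04, -6.18451738e+01, -2.61592072e+01, -1.22295460e-04,
        4.07099651e-03,  1.36457680e-05]), 'position': array([ 0.19290352, -0.59425683,  0.2307239 ]), 'orientation': array([-3.14048912e+00, -1.30225556e-04,  3.13812638e-01]), 'force': array([-0.39303654, -0.60109047, -0.03474725]), 'moment': array([-0.01313503, -0.04720102,  0.01167047]), 'grasp_force': 0.0, 'gripper_width': 0.9999616639774541}
top {'fx': 376.69620952927215, 'fy': 376.69620952927215, 'cx': 314.5316324684433, 'cy': 198.46096965683074, 'rvec': array([ 2.17577381, -2.22167009,  0.02344661]), 'tvec': array([0.13953573, 0.46662687, 0.91078722])}
scene {'fx': 448.7781777157561, 'fy': 448.7781777157561, 'cx': 317.8645756400233, 'cy': 201.43331178273738, 'rvec': array([ 1.06874955, -2.04737224,  1.26113431]), 'tvec': array([0.37062503, 0.19777955, 0.59670009])}
{'fx': 281.81035103028347, 'fy': 281.81035103028347, 'cx': 323.9657598312859, 'cy': 201.99536463297423, 'hand_eye': array([[ 3.37198010e-04, -9.64261669e-01, -2.64951543e-01,
         6.79185503e-02],
       [ 9.99999847e-01,  2.09188236e-04,  5.11360529e-04,
        -5.44006283e-04],
       [-4.37660611e-04, -2.64951675e-01,  9.64261592e-01,
        -1.42245803e-01],
       [ 0.00000000e+00,  0.00000000e+00,  0.00000000e+00,
         1.00000000e+00]])}
```

View pics/top0.png

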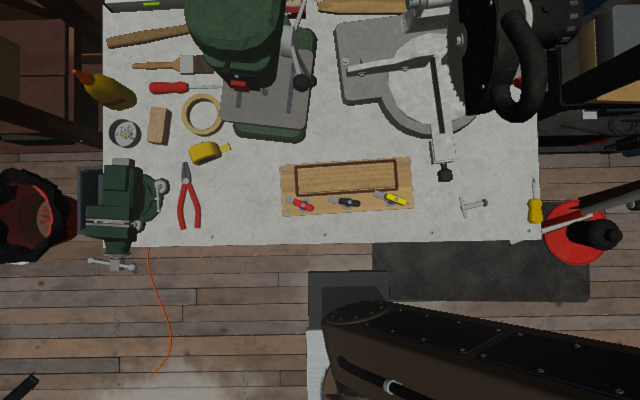

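View pics/scene0.png

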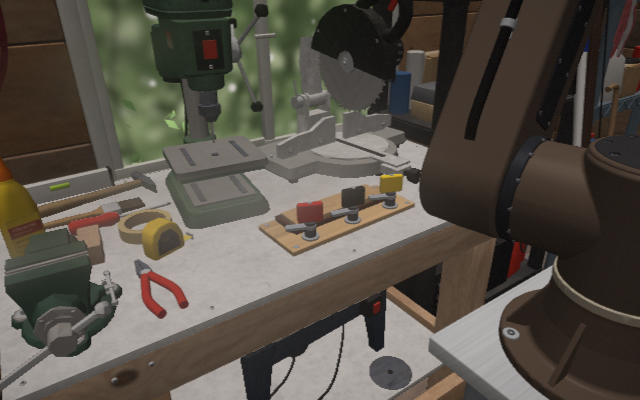

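Both views show the jig ahead of the robot. In the top view red is at (300,204), black at (346,201) and yellow at (396,197). The claws point image-left (+y) and slightly up.

```bash
cat > h.py <<'E'
import numpy as np,cv2
from rig import arm
def ray(n,uv,z):
    p=arm.camera_params(n);R=cv2.Rodrigues(p["rvec"])[0];c=-R.T@p["tvec"]
    uv=np.atleast_2d(uv).astype(float)
    d=np.c_[(uv[:,0]-p["cx"])/p["fx"],(uv[:,1]-p["cy"])/p["fy"],np.ones(len(uv))]@R
    return c+d*((z-c[2])/d[:,2])[:,None]
E
python3 - <<'E'
from h import *
for n,(x0,x1,y0,y1) in {"top":(275,415,150,220),"scene":(255,415,165,250)}.items():
    im=cv2.imread(f"pics/{n}0.png");hsv=cv2.cvtColor(im,cv2.COLOR_BGR2HSV).astype(int)
    H,S,V=hsv[...,0],hsv[...,1],hsv[...,2]
    roi=np.zeros(H.shape,bool);roi[y0:y1,x0:x1]=1
    for c,m in {"red":((H<6)|(H>174))&(S>150)&(V>90),"yellow":(H>22)&(H<34)&(S>160)&(V>110),"black":(V<62)&(S<90)}.items():
        k,l,st,ce=cv2.connectedComponentsWithStats((m&roi).astype(np.uint8))
        i=1+np.argmax(st[1:,4]);yx=np.argwhere(l==i)[:,::-1].astype(np.float32)
        r=cv2.minAreaRect(yx)
        print(n,c,st[i],ce[i].round(1),[np.round(v,1) for v in r])
        if n=="top":
            P=ray(n,cv2.boxPoints(r),.084);print(P[:,:2].round(3).tolist(),"c",ray(n,ce[i],.08)[0].round(4))
            P=ray(n,yx,.084)[:,:2];w,v=np.linalg.eigh(np.cov(P.T));print("yaw",np.arctan2(v[1,1],v[0,1]).round(3),"len",(np.sqrt(12*w)).round(3))
im=cv2.imread("pics/top0.png")[145:225,270:420];cv2.imwrite("pics/crop1.png",cv2.resize(im,None,fx=5,fy=5,interpolation=cv2.INTER_CUBIC))
E
```

```text
top red [293 199  20  12 101] [302.7 204.8] [array([302.8, 204.8]), array([20.2,  5.8]), np.float64(21.8)]
[[0.456, 0.179], [0.468, 0.174], [0.45, 0.132], [0.438, 0.137]] c [0.4534 0.1558 0.08  ]
yaw 1.169 len [0.013 0.049]
top yellow [386 193  21  12 109] [395.9 198.6] [array([395.9, 198.6]), array([20.6,  5.9]), np.float64(20.6)]
[[0.465, -0.029], [0.477, -0.034], [0.46, -0.077], [0.448, -0.072]] c [ 0.463  -0.0536  0.08  ]
yaw 1.185 len [0.014 0.049]
top black [339 198  21   8 114] [348.6 201.8] [array([349. , 201.5]), array([ 7., 20.]), np.float64(90.0)]
[[0.467, 0.074], [0.466, 0.029], [0.45, 0.03], [0.451, 0.074]] c [0.4579 0.0526 0.08  ]
yaw 1.385 len [0.015 0.047]
scene red [311 202  11   3  24] [316. 203.] [array([316., 203.]), array([10.,  2.]), np.float64(-0.0)]
scene yellow [381 174  21   4  43] [391.6 175.4] [array([391. , 175.5]), array([ 2.4, 20.1]), np.float64(85.2)]
scene black [342 189  22  19 253] [353.8 199.4] [array([352.7, 198.3]), array([15.1, 23.7]), np.float64(77.9)]
```

View pics/crop1.png

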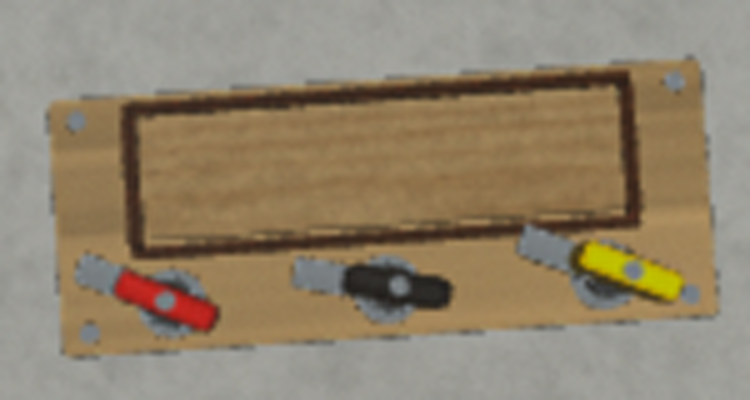

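```bash
python3 -m creep '[[20,-9,0,0,85],[55,-25,0,0,85],[92,-42,0,0,85],[130,-59,0,0,85],[168,-76,0,0,85],[206,-94,0,0,85],[244,-111,0,0,85],[280,-127,0,0,85],[310,-141,0,0,85],[330,-150,0,0,85]]'
python3 -m creep '[[6,-20,0,-0.05,85],[18,-58,0,-0.13,85],[29,-96,0,-0.22,85],[40,-134,0,-0.31,85],[52,-172,0,-0.4,85],[63,-210,0,-0.5,85],[75,-248,0,-0.6,85],[86,-286,0,-0.7,85],[97,-320,0,-0.8,85],[105,-340,0,-0.855,85]]'
```

```text
clock: 0.93
position: [0.4624, -0.3475, 0.2311]
orientation: [-3.141, -0.0, 0.316]
force: [-0.5, -0.7, -0.4]
gripper_width: 1.0
grasp_force: 0.0
clock: 1.77
position: [0.4546, 0.0087, 0.2313]
orientation: [-3.141, -0.0, 1.176]
force: [0.5, 0.2, 0.2]
gripper_width: 0.99
grasp_force: 0.0
```

```bash
python3 -m creep '[[13,-6,0,0,85],[40,-17,0,0,85],[70,-30,0,0,85],[100,-43,0,0,85],[122,-52,0,0,85],[135,-57,0,0,85],[135,-57,0,0,85],[135,-57,0,0,85],[135,-57,0,0,85],[135,-57,0,0,85]]'
cat >> h.py <<'E'
from scipy.spatial.transform import Rotation as Ro
def wray(T,uv,z):
    p=arm.camera_params("wrist");M=T@p["hand_eye"];uv=np.atleast_2d(uv).astype(float)
    d=np.c_[(uv[:,0]-p["cx"])/p["fx"],(uv[:,1]-p["cy"])/p["fy"],np.ones(len(uv))]@M[:3,:3].T
    return M[:3,3]+d*((z-M[2,3])/d[:,2])[:,None]
def wrist(name):
    s=arm.get_state();T=np.eye(4);T[:3,:3]=Ro.from_euler("xyz",s["orientation"]).as_matrix();T[:3,3]=s["position"]
    im=arm.capture("wrist")[:,:,::-1].copy();cv2.imwrite(f"pics/{name}.png",im);hsv=cv2.cvtColor(im,cv2.COLOR_BGR2HSV).astype(int)
    H,S,V=hsv[...,0],hsv[...,1],hsv[...,2]
    for c,m in {"red":((H<6)|(H>174))&(S>150)&(V>130),"yellow":(H>22)&(H<34)&(S>160)&(V>130)}.items():
        k,l,st,ce=cv2.connectedComponentsWithStats(m.astype(np.uint8))
        if k<2: continue
        i=1+np.argmax(st[1:,4]);r=cv2.minAreaRect(np.argwhere(l==i)[:,::-1].astype(np.float32))
        print(c,st[i],ce[i].round(1));print("box@.084",wray(T,cv2.boxPoints(r),.084)[:,:2].round(4).tolist())
    return T
E
python3 - <<'E'
from h import *
T=wrist("w1");print(T[:3,3])
E
```

```text
clock: 2.6
position: [0.4558, 0.1516, 0.2312]
orientation: [-3.141, 0.0, 1.168]
force: [0.5, 0.9, -0.1]
gripper_width: 0.995
grasp_force: 0.0
red [315 164  12  20 196] [320.2 172.8]
box@.084 [[0.4511, 0.1633], [0.459, 0.1815], [0.4694, 0.1771], [0.4617, 0.1588]]
yellow [390 319  11  18 157] [394.7 326.6]
box@.084 [[0.4675, -0.0248], [0.4786, -0.0295], [0.4706, -0.0527], [0.4593, -0.0479]]
[0.4558236  0.15156967 0.23119848]
```

View pics/w1.png

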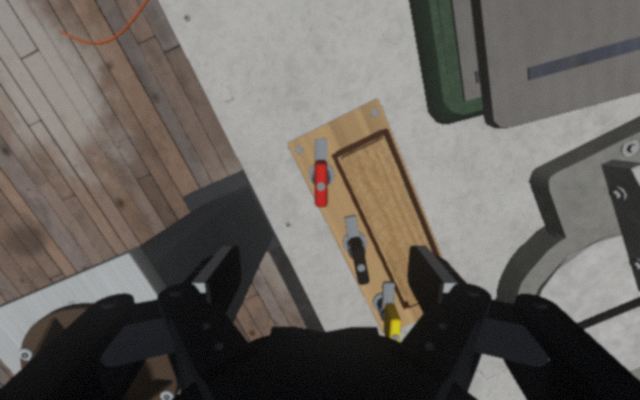

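The wrist view shows the red bar upright in the picture, with its bolt head at about (320.5,186) and the claw above it at (320,150). The yellow bar is at (394,327).

```bash
python3 - <<'E'
from h import *
s=arm.get_state();T=np.eye(4);T[:3,:3]=Ro.from_euler("xyz",s["orientation"]).as_matrix();T[:3,3]=s["position"]
im=cv2.imread("pics/w1.png");hsv=cv2.cvtColor(im,cv2.COLOR_BGR2HSV).astype(int);H,S,V=[hsv[...,i] for i in range(3)]
m=((H<8)|(H>172))&(S>120)&(V>60);m[:155]=0;m[215:]=0;m[:,:305]=0;m[:,335:]=0
r=cv2.minAreaRect(np.argwhere(m)[:,::-1].astype(np.float32));print(r)
B=wray(T,cv2.boxPoints(r),.084);print(B[:,:2].round(4).tolist(),B.mean(0),wray(T,[320.5,186],.086))
g=(S<70)&(V>90);g[:175]=0;g[198:]=0;g[:,:313]=0;g[:,328:]=0
k,l,st,ce=cv2.connectedComponentsWithStats(g.astype(np.uint8));print(st,ce)
for c in ce[1:]:print(wray(T,c,.086))
E
```

```text
((320.5, 183.5), (45.0, 13.0), 90.0)
[[0.4594, 0.1847], [0.4716, 0.1795], [0.4529, 0.1353], [0.4402, 0.1407]] [0.45603428 0.1600589  0.084     ] [[0.45537411 0.15846752 0.086     ]]
[[     0      0    640    400 255950]
 [   313    175      1      1      1]
 [   313    182      1      3      3]
 [   317    183      8      7     44]
 [   313    196      1      2      2]] [[319.49998046 199.50263333]
 [313.         175.        ]
 [313.         183.        ]
 [320.5        186.        ]
 [313.         196.5       ]]
[[0.4528378  0.17213935 0.086     ]]
[[0.44946485 0.16444733 0.086     ]]
[[0.45537411 0.15846752 0.086     ]]
[[0.44365399 0.15119567 0.086     ]]
```

```bash
python3 -m creep '[[4,-3,15,0,55],[4,-3,45,0,55],[4,-3,78,0,55],[4,-3,110,0,55],[4,-3,138,0,55],[4,-3,160,0,55],[4,-3,172,0,55],[4,-3,178,0,55],[4,-3,178,0,55],[4,-3,178,0,55]]'
python3 - <<'E'
from h import *
wrist("w2")
E
```

```text
clock: 3.48
position: [0.4549, 0.1569, 0.0537]
orientation: [3.141, -0.0, 1.168]
force: [-0.4, 0.8, -0.7]
gripper_width: 0.649
grasp_force: 0.0
red [ 310  230   25   91 1847] [322.3 273.6]
box@.084 [[0.4596, 0.1821], [0.4689, 0.1781], [0.4518, 0.1368], [0.4415, 0.1412]]
```

View pics/w2.png

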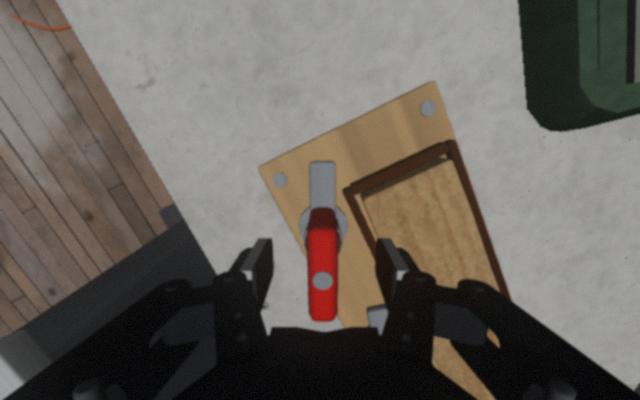

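The red bar sits centred between the fingers, with its bolt head at (322,281), and nothing is near the fingertips at grip height. Closing now.

```bash
python3 -m creep '[[2,0,0,0,40],[2,0,0,0,20],[2,0,0,0,0],[2,0,0,0,0],[2,0,0,0,0],[2,0,0,0,0],[2,0,0,0,0],[2,0,0,0,0],[2,0,0,0,0],[2,0,0,0,0]]'
```

```text
clock: 4.37
position: [0.4553, 0.1594, 0.054]
orientation: [3.141, -0.0, 1.169]
force: [-3.5, 2.9, 8.6]
gripper_width: 0.155
grasp_force: 58.4
```

```bash
python3 -m creep '[[0,0,0,0.05,0],[0,0,0,0.13,0],[0,0,0,0.22,0],[0,0,0,0.32,0],[0,0,0,0.42,0],[0,0,0,0.52,0],[0,0,0,0.62,0],[0,0,0,0.72,0],[0,0,0,0.8,0],[0,0,0,0.85,0]]'
python3 -c "
from h import *
print(arm.get_state()['moment'])"
```

```text
clock: 5.2
position: [0.4563, 0.1583, 0.054]
orientation: [3.14, -0.002, 0.315]
force: [3.2, -13.1, 5.2]
gripper_width: 0.155
grasp_force: 58.5
[-2.29632588 -0.48433153  0.10761035]
```

```bash
python3 -m creep '[[0,0,0,0.04,0],[0,0,0,0.08,0],[0,0,0,0.12,0],[0,0,0,0.16,0],[0,0,0,0.2,0],[0,0,0,0.23,0],[0,0,0,0.26,0],[0,0,0,0.28,0],[0,0,0,0.28,0],[0,0,0,0.28,0]]'
python3 -c "
from h import *
print(arm.get_state()['moment'])"
```

```text
clock: 6.03
position: [0.4564, 0.1578, 0.054]
orientation: [3.14, -0.002, 0.04]
force: [3.1, -18.3, 5.9]
gripper_width: 0.154
grasp_force: 58.7
[-3.12649165 -0.53380463  0.17936607]
```

```bash
python3 -m creep '[[0,0,0,0.02,0],[0,0,0,0.04,0],[0,0,0,0.06,0],[0,0,0,0.08,0],[0,0,0,0.08,0],[0,0,0,0.08,0],[0,0,0,0.08,0],[0,0,0,0.08,0],[0,0,0,0.08,0],[0,0,0,0.08,0]]'
python3 -c "
from h import *
print(arm.get_state()['moment'])"
```

```text
clock: 6.87
position: [0.4564, 0.1578, 0.0541]
orientation: [3.139, -0.003, -0.035]
force: [4.2, -16.9, 7.7]
gripper_width: 0.158
grasp_force: 92.5
[-2.96596815 -0.4291517   2.42238672]
```

The z-moment rose to 2.4 N m, so the end stop is reached. I'll relax, release and lift.

```bash
python3 -m creep '[[0,0,0,-0.04,0],[0,0,0,-0.07,0],[0,0,0,-0.07,15],[0,0,0,-0.07,30],[0,0,0,-0.07,45],[0,0,0,-0.07,50],[0,0,0,-0.07,50],[0,0,0,-0.07,50],[0,0,0,-0.07,50],[0,0,0,-0.07,50]]'
python3 -m creep '[[0,0,-10,0,50],[0,0,-35,0,50],[0,0,-70,0,50],[0,0,-105,0,50],[0,0,-135,0,50],[0,0,-157,0,50],[0,0,-170,0,50],[0,0,-177,0,50],[0,0,-177,0,50],[0,0,-177,0,50]]'
```

```text
clock: 7.7
position: [0.4554, 0.1591, 0.0532]
orientation: [3.141, 0.0, 0.029]
force: [0.8, -0.0, -0.1]
gripper_width: 0.587
grasp_force: 0.0
clock: 8.53
position: [0.4551, 0.159, 0.2301]
orientation: [3.141, 0.0, 0.029]
force: [-0.3, 0.6, 0.1]
gripper_width: 0.584
grasp_force: 0.0
```

```bash
python3 -m creep '[[0,8,0,-0.06,55],[1,30,0,-0.18,55],[1,58,0,-0.3,55],[2,88,0,-0.42,55],[2,118,0,-0.54,55],[3,148,0,-0.66,55],[3,175,0,-0.78,55],[4,195,0,-0.9,55],[4,207,0,-1.02,55],[4,211,0,-1.1,55]]'
python3 -m creep '[[0,0,5,-0.05,55],[0,0,25,-0.056,55],[0,0,50,-0.056,55],[0,0,75,-0.056,55],[0,0,90,-0.056,55],[0,0,97,-0.056,55],[0,0,100,-0.056,55],[0,0,100,-0.056,55],[0,0,100,-0.056,55],[0,0,100,-0.056,55]]'
python3 - <<'E'
from h import *
print(wrist("w3"))
cv2.imwrite("pics/top3.png",arm.capture("top")[:,:,::-1])
im=cv2.imread("pics/top3.png")[145:225,270:420];cv2.imwrite("pics/crop3.png",cv2.resize(im,None,fx=5,fy=5))
E
```

```text
clock: 9.37
position: [0.4651, -0.0534, 0.2289]
orientation: [-3.139, 0.001, 1.133]
force: [0.3, 0.5, 0.7]
gripper_width: 0.645
grasp_force: 0.0
clock: 10.2
position: [0.4658, -0.0518, 0.131]
orientation: [3.14, -0.0, 1.185]
force: [0.8, -0.1, 0.5]
gripper_width: 0.645
grasp_force: 0.0
yellow [313 191  18  61 897] [321.7 219.8]
box@.084 [[0.4682, -0.027], [0.4791, -0.0315], [0.4624, -0.0733], [0.4508, -0.0686]]
[[ 3.76423333e-01  9.26446918e-01  1.25803026e-03  4.65838645e-01]
 [ 9.26447768e-01 -3.76423115e-01 -4.15155690e-04 -5.17894172e-02]
 [ 8.89319590e-05  1.32177361e-03 -9.99999123e-01  1.31005616e-01]
 [ 0.00000000e+00  0.00000000e+00  0.00000000e+00  1.00000000e+00]]
```

View pics/w3.png

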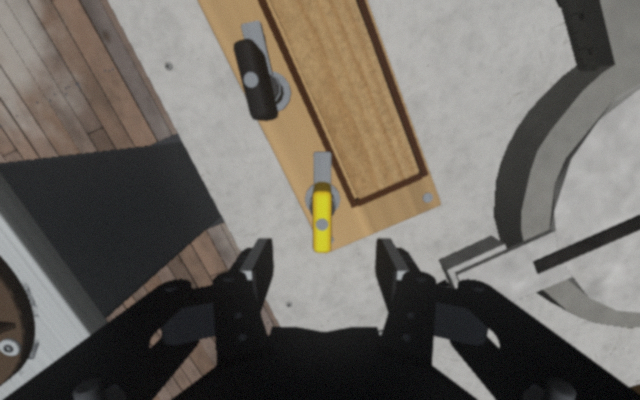

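The yellow bar is centred between the fingers, with its bolt head at (321,225). The saw fence at (450,265) is well clear. Descending and gripping.

```bash
python3 -m creep '[[0,0,8,0,55],[0,0,25,0,55],[0,0,45,0,55],[0,0,62,0,55],[0,0,72,0,55],[0,0,77,0,55],[0,0,77,0,55],[0,0,77,0,55],[0,0,77,0,55],[0,0,77,0,55]]'
python3 -m creep '[[0,0,0,0,40],[0,0,0,0,20],[0,0,0,0,0],[0,0,0,0,0],[0,0,0,0,0],[0,0,0,0,0],[0,0,0,0,0],[0,0,0,0,0],[0,0,0,0,0],[0,0,0,0,0]]'
```

```text
clock: 11.13
position: [0.4658, -0.0518, 0.0539]
orientation: [3.14, -0.0, 1.185]
force: [0.5, -0.3, -0.7]
gripper_width: 0.645
grasp_force: 0.0
clock: 11.97
position: [0.4644, -0.0513, 0.0537]
orientation: [-3.14, 0.0, 1.185]
force: [-5.1, 3.2, 11.6]
gripper_width: 0.155
grasp_force: 59.0
```

View pics/crop3.png

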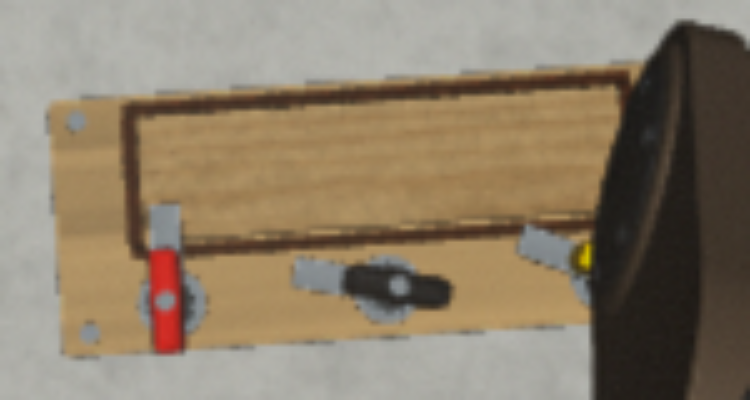

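The red claw lies across the board (crop (165,225)), black is unchanged, and the board is in its nest. Next I turn yellow.

```bash
python3 -m creep '[[0,0,0,0.05,0],[0,0,0,0.13,0],[0,0,0,0.22,0],[0,0,0,0.32,0],[0,0,0,0.42,0],[0,0,0,0.52,0],[0,0,0,0.62,0],[0,0,0,0.72,0],[0,0,0,0.8,0],[0,0,0,0.85,0]]'
python3 -m creep '[[0,0,0,0.05,0],[0,0,0,0.1,0],[0,0,0,0.15,0],[0,0,0,0.2,0],[0,0,0,0.24,0],[0,0,0,0.28,0],[0,0,0,0.31,0],[0,0,0,0.34,0],[0,0,0,0.36,0],[0,0,0,0.36,0]]'
python3 -c "
from h import *
print(arm.get_state()['moment'])"
```

```text
clock: 12.8
position: [0.465, -0.0519, 0.0537]
orientation: [3.141, 0.001, 0.331]
force: [-4.3, -3.6, 8.5]
gripper_width: 0.153
grasp_force: 58.9
clock: 13.63
position: [0.4651, -0.0522, 0.0538]
orientation: [3.14, 0.001, -0.021]
force: [-4.8, -6.8, 9.9]
gripper_width: 0.152
grasp_force: 84.0
[-1.10602305  0.80203107  2.18900057]
```

The stop is reached here too. I'll relax, release, lift and move clear.

```bash
python3 -m creep '[[0,0,0,-0.04,0],[0,0,0,-0.06,0],[0,0,0,-0.06,15],[0,0,0,-0.06,30],[0,0,0,-0.06,45],[0,0,0,-0.06,50],[0,0,0,-0.06,50],[0,0,0,-0.06,50],[0,0,0,-0.06,50],[0,0,0,-0.06,50]]'
python3 -m creep '[[0,0,-10,0,50],[0,0,-35,0,50],[0,0,-70,0,50],[0,0,-105,0,50],[0,0,-135,0,50],[0,0,-157,0,50],[0,0,-170,0,50],[0,0,-177,0,50],[0,0,-177,0,50],[0,0,-177,0,50]]'
python3 -m creep '[[0,15,0,0,50],[0,45,0,0,50],[0,80,0,0,50],[0,120,0,0,50],[0,160,0,0,50],[0,200,0,0,50],[0,230,0,0,50],[0,245,0,0,50],[0,250,0,0,50],[0,250,0,0,50]]'
python3 - <<'E'
from h import *
cv2.imwrite("pics/top4.png",arm.capture("top")[:,:,::-1])
im=cv2.imread("pics/top4.png")[145:225,270:420];cv2.imwrite("pics/crop4.png",cv2.resize(im,None,fx=5,fy=5))
E
```

```text
clock: 14.47
position: [0.4655, -0.0517, 0.0533]
orientation: [3.142, 0.0, 0.035]
force: [0.5, 0.9, 0.6]
gripper_width: 0.584
grasp_force: 0.0
clock: 15.3
position: [0.4652, -0.0516, 0.2297]
orientation: [-3.142, 0.0, 0.035]
force: [-0.4, -0.1, 0.3]
gripper_width: 0.588
grasp_force: 0.0
clock: 16.13
position: [0.4738, -0.3016, 0.2291]
orientation: [-3.14, 0.002, 0.034]
force: [0.3, 0.7, 0.0]
gripper_width: 0.585
grasp_force: 0.0
```

View pics/crop4.png

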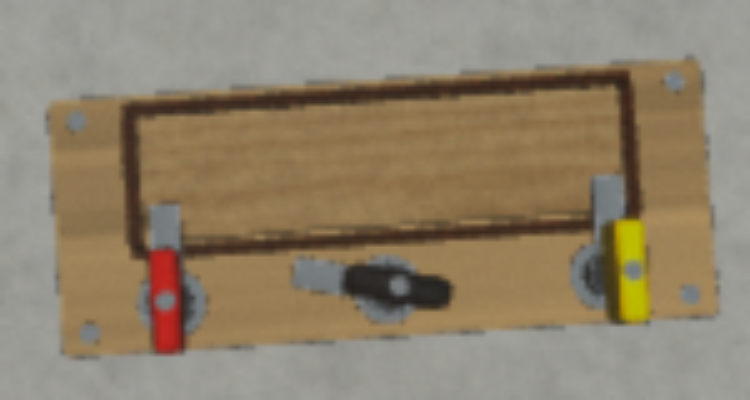

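The red and yellow claws lie square across the board (crop (165,225) and (608,200)), black is still open, and the board is seated in its nest.

```bash
python3 -c "
from rig import arm
print(arm.job_done())"
```

```text
the job is handed in; nothing more can be done
None
```

I turned the red clamp and then the yellow one to their end stops, left the black clamp open with the board still in its nest, and handed the job in at about 16 s; no verdict was returned.

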